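Seat the turntable head on its drive pin

TASK

The round metal head of the spraying turntable is riding high, off its drive pin. With a fingertip, push the head round by its bat pins until the notch in its rim stands over the drive pin (in line with the orange marker), then press the head straight down until it is fully home, and come away. Do not grip the bat pins, do not lift the head, do not shift the drive pin's stand, and leave the other things on the table alone.

Things in the scene. Friction and masses are not known exactly. Their poses are not given: they have to be found in the camera images.
- head_centre (a point): centre of the top face of the wheel head: a round level aluminium disc, 184 mm across and 14 mm thick, on the spindle of the spraying turntable. It is at first raised about 72 mm over the table (top face) and seats 14 mm lower. The spindle is upright and fixed in place. The head is flat round its centre, with three thin dark rings and a short orange line pointing to the notch
- notch (a point): middle of the notch (17 mm wide, open outward, 18 mm deep) in the head's rim, at the level of the top face, 82 mm from the spindle axis; turns with the head
- drive_pin_tip (a point): tip of the upright steel drive pin (10 mm across, round top), 82 mm from the spindle axis and 53 mm over the table, hidden under the head, fixed to the drive stand. A head that is not lined up lands on this pin after 5 mm: it resists more and more and, let go, comes back up to there
- wheel_head (a joint): angle of the head about the upright spindle (rad), counter-clockwise from above positive; 0 (or a whole turn) with the notch exactly over the drive pin. No stop; about 0.06 N m of friction, stays where it is left. The pin enters within about 0.04 rad of exact, its round top centres the head a little more
- sleeve (a joint): how far the head has been pushed down the spindle (m): 0 at the start, 0.014 fully home against its stop, negative when lifted. A stiff fit: takes about 6 N to push down and stays where it is left; does not spring back
- bat_pin_a: brass bat pin standing on the head, 13 mm across, 22 mm tall; origin at its foot on the head's top face, 62 mm from the axis, a quarter turn counter-clockwise from the notch (seen from above). A fingertip can push the head round by it
- bat_pin_b: the other bat pin, alike, opposite the first: a quarter turn clockwise from the notch
- oxide_jar_1: loose blue jar with a black screw lid, 54 mm across, 74 mm tall, near the turntable; origin under its centre; to be left alone
- test_tile_2: loose L-shaped orange-glazed test tile, 30x34 mm, 61 mm tall, near the turntable; origin under its centre; to be left alone
- bisque_bowl_1: loose cream unglazed bowl, 130 mm across, 63 mm tall; origin under its centre; to be left alone
- bisque_cup_1: loose cream unglazed beaker, 64 mm across, 79 mm tall; origin under its centre; to be left alone
- glazed_bowl: loose pale green glazed bowl, 104 mm across, 47 mm tall; origin under its centre; to be left alone
- masking_tape: loose roll of masking tape lying flat, 104 mm across, 24 mm tall; origin under its centre; to be left alone
- drive_stand: heavy grey iron stand (2 kg) on the table beside the turntable's foot: a flat foot 80 mm radially by 110 mm, 14 mm thick, with a block 37 mm tall that carries the drive pin. An orange marker on the block, 99 to 121 mm from the spindle axis, shows outside the head's rim in the pin's direction. Origin on the table 96 mm from the axis, x axis pointing away from the axis
There are look-alikes about, which are no part of the job. What is shaped like the part that bears head_centre but purple or turquoise is not meant.

How it is judged:
At the end, for the whole second after the job is handed in: The head is pushed at least 12.5 mm of its 14 mm down, with the middle of the notch within 6 mm of the drive pin seen from above, and is still (value of joint sleeve above 0.0125 m and horizontal distance between notch and drive_pin_tip below 0.006 m and velocity of joint wheel_head between -0.05 and 0.05 rad/s); the robot touches nothing.
It fails at once if a bat pin was gripped or forced (more than 18 N between it and the fingers) (contact force between the fingers and bat_pin_a above 18 N or contact force between the fingers and bat_pin_b above 18 N).
It fails at once if the head was lifted more than 3 mm above its starting height (value of joint sleeve below -0.003 m).
It fails at once if another thing on the table was moved more than 20 mm (distance of any of oxide_jar_1, test_tile_2, bisque_bowl_1, bisque_cup_1, glazed_bowl, masking_tape from where it was at the start of the episode above 0.02 m).
It fails at once if the drive stand was shifted more than 8 mm (distance of drive_stand from where it was at the start of the episode above 0.008 m).
It also fails if it takes over 58 s, if anything falls off the work surface, if the arm or the gripper's body presses on something with over 40 N, if the wrist force passes 120 N, or if a joint passes its speed limit or range.

ROBOT

A 6-joint arm with a two-finger parallel gripper is mounted at the origin on a cart in front of the work surface, level with it; the furniture and walls round the work are solid. World frame = base frame: x ahead of the robot, y to its left, z up, the work surface at z = 0. Lengths are in m, angles in rad, forces in N, time in s.
With the tool pointing down it reaches from about 0.2 to 0.875 m from the base axis. Payload 3.4 kg.
Tool frame: the origin (TCP) lies between the finger pads; the fingertips stand 25 mm ahead of it and the grasp point (between the pads) lies 6 mm ahead of it (r.nose_length is the z of the fingertips in the tool frame, in m); z points along the fingers, x is the direction in which the jaws open and shut, and the axes are right-handed (so a half turn about z gives the same grasp; the last joint's range is limited). The gripper opens to 94 mm and grips with 3 to 60 N. Pads are 16 mm wide; open, the fingers measure 119 mm over their backs; the gripper's body (75 mm by 177 mm) begins 78 mm behind the grasp point.
Start: joints at [-1.303, 0.276, 1.505, -0, 1.361, -0.121], TCP at [0.218, -0.532, 0.23] pointing down, gripper open.
Joint ranges: [-2.89, 2.89], [-0.75, 2.08], [0.22, 2.7], [-1.18, 4.32], [0.11, 2.71], [-2.7, 2.7]. Speed limits (rad/s): [2.57, 2.57, 3.14, 3.14, 3.14, 3.14].

INTERFACE

Orientations are given as a unit quaternion [w, x, y, z].
In Python, from plant import r, gripper_to, inverse_kinematics, vision, models, telemetry gives the robot as it stands. Calls block until the motion is done:
- r.move_to(position, orientation): joint-space move of the TCP to a pose.
- r.move_l(position, rot=None, vel=0.15, guard=None): straight line of the TCP; rot=None keeps the orientation; vel is the mean speed in m/s. With guard (N) it stops when the force on the tool has changed by that much, and returns True; else False.
- r.movej(angles): joint-space move.
- gripper_to(opening, f_grip=None): finger opening in m; f_grip is the grip in N (None keeps the last); returns when the fingers have stopped.
- r.hold(seconds).
- inverse_kinematics(position, orientation): joint angles nearest the present ones, or None.
- vision.snapshot(name): name is "scene" or "top" or "wrist"; returns the picture (400x640x3 uint8, red, green, blue); there is no depth.
- vision.get_calibration(name): a dict with "fx", "fy", "cx", "cy" (pixels), "position" and "orientation" of the camera in the world. Camera axes: x right, y down, z forward; pixel columns grow to the right and rows downward; lengths in m; the calibration is good to about 2 mm. A picture is of the moment at which its call begins: read the wrist's pose just before it. get_calibration takes no time and is no camera call; for the wrist camera it gives the pose at the moment of the call.
A pose or a line that the arm cannot do raises r.PlanningError and nothing moves.
- r.sign_off(): hands the job in, once; it reports no verdict.
Trained networks look in the newest picture that a camera, given by its name, has taken for a name from the list of things; names that differ only in an ending like _2 or _b are one class to them, and where a whole thing is asked for, a point or a joint stands for the part that bears it (a point fixed in the world has none). Each returns a list of dicts, best first, with "score" (0 to 1); they miss things now and then, are a little off and sometimes report something else, mostly with a low value. They report only what shows in the picture. A call takes as long as a camera call. They do not tell look-alikes from the thing itself.
- models.boxes_of(thing, camera): "at" ([x, y, z] in m, in world coordinates, good to about 4 mm: the middle of the surface that is visible of it).
- models.regions_of(thing, camera): "pixels" (400x640 bool, what is visible of it).
- models.mark_of(thing, camera): "at" ([x, y, z] in m, in world coordinates, good to about 4 mm: a listed point, or the origin of a listed thing).
Readings, each from a call of its own:
- telemetry.current_t(): time.
- telemetry.current_joints(): joint angles.
- telemetry.current_dq(): joint speeds.
- telemetry.current_joint_efforts(): joint torques, N m.
- telemetry.current_ee_pos(): TCP position.
- telemetry.current_tool_rot(): TCP orientation.
- telemetry.current_wrist_force(): force on the tool from outside, world axes, zero at the start.
- telemetry.current_torque(): the same for the moment, N m.
- telemetry.current_opening(): finger opening in m.
Only numpy, scipy, OpenCV 4.12 (cv2) and the standard library are available. Lean on these libraries where they do the work, as an engineer would, in place of code of your own. Each camera call takes 0.05 s, during which the arm holds its last target.

## Working session

There is one attempt and no reset: what is moved stays moved. The work goes in short steps, each a Python script; the robot and the scene stay as the last script left them, time stands still between calls to the robot, and variables do not carry over. Pictures are saved under pics/ and viewed, and the job is handed in when it is done.

```bash
ls; mkdir -p pics; python3 - <<'E'
from plant import r, vision, models, telemetry
import cv2
for n in ["scene","top","wrist"]:
    im=vision.snapshot(n); cv2.imwrite(f"pics/{n}0.png",im[:,:,::-1])
    c=vision.get_calibration(n); print(n,c)
    for t in ["head_centre","notch","bat_pin_a","drive_stand","drive_pin_tip"]:
        try:
            print(n,t,[( [round(float(v),3) for v in d["at"]],round(float(d["score"]),2)) for d in models.mark_of(t,n)])
        except Exception as e: print(n,t,e)
print(telemetry.current_t(), r.nose_length, telemetry.current_tool_rot(), telemetry.current_opening())
E
```

```text
pics
scene {'fx': 444.0739710688665, 'fy': 444.0739710688665, 'cx': 321.51422154593854, 'cy': 192.47649268227937, 'position': array([-0.21490593, -0.85417916,  1.16841938]), 'orientation': array([-0.38816246,  0.86605727, -0.28874354,  0.12610264])}
scene head_centre [([0.51, -0.163, 0.072], 0.89), ([0.532, 0.121, 0.071], 0.61)]
scene notch [([0.472, -0.238, 0.075], 0.84), ([0.346, 0.307, 0.065], 0.67), ([0.29, -0.301, -0.003], 0.3)]
scene bat_pin_a [([0.456, -0.134, 0.072], 0.44), ([0.345, 0.411, 0.072], 0.42), ([0.537, 0.061, 0.07], 0.36)]
scene drive_stand []
scene drive_pin_tip [([0.484, 0.055, 0.053], 0.94)]
top {'fx': 410.09704764292223, 'fy': 410.09704764292223, 'cx': 318.55834149217685, 'cy': 199.27583421689712, 'position': array([0.21468492, 0.12026229, 1.41226133]), 'orientation': array([-0.07731089,  0.71479569, -0.69090187,  0.07579418])}
top head_centre [([0.536, 0.122, 0.068], 0.93), ([0.397, 0.375, 0.071], 0.88), ([0.511, -0.16, 0.071], 0.75), ([0.383, 0.205, 0.001], 0.74)]
top notch [([0.444, 0.107, 0.069], 0.98), ([0.345, 0.309, 0.07], 0.78), ([0.474, -0.231, 0.07], 0.75)]
top bat_pin_a [([0.571, -0.191, 0.072], 0.59), ([0.542, 0.061, 0.072], 0.54), ([0.447, 0.329, 0.074], 0.54), ([0.457, -0.136, 0.074], 0.44), ([0.529, 0.189, 0.072], 0.43), ([0.347, 0.414, 0.075], 0.4)]
top drive_stand [([0.475, 0.042, 0.002], 0.89)]
top drive_pin_tip [([0.487, 0.052, 0.052], 0.72)]
wrist {'fx': 275.38534937489936, 'fy': 275.38534937489936, 'cx': 320.6992331976828, 'cy': 199.95458719003705, 'position': array([ 0.28259531, -0.50613456,  0.38318179]), 'orientation': array([ 0.10044079,  0.82423308, -0.55321572, -0.06711078])}
wrist head_centre []
wrist notch []
wrist bat_pin_a []
wrist drive_stand []
wrist drive_pin_tip []
0.9 0.025 [ 4.22607588e-05  8.30388229e-01 -5.57185235e-01  3.71512275e-05] 0.09410583667674298
```

View pics/scene0.png

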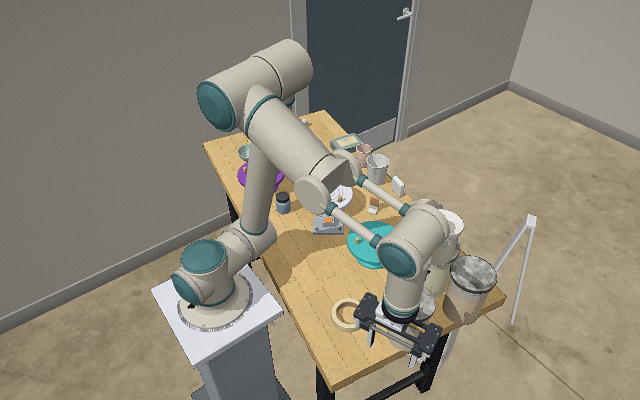

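View pics/top0.png

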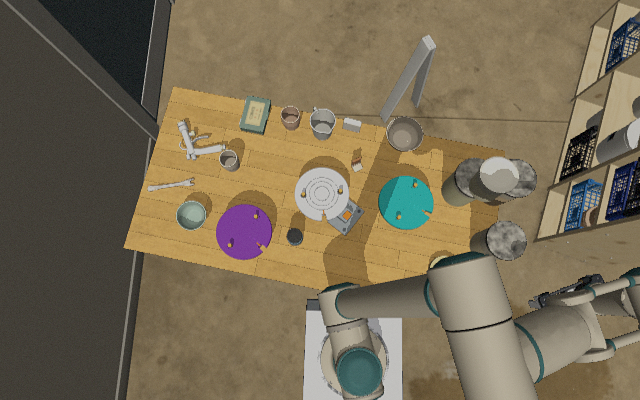

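Candidates in the top picture are the aluminium disc at (322,194), the turquoise disc at (406,203) and the purple disc at (244,232). By the description I want the aluminium one. The notch seems to be near (323,218) and the orange marker near (347,215). I'll check with a close crop.

```bash
python3 - <<'E'
import cv2
im=cv2.imread("pics/top0.png")[150:250,262:382]
cv2.imwrite("pics/top0c.png",cv2.resize(im,None,fx=6,fy=6,interpolation=cv2.INTER_CUBIC)[:600])
E
```

```text
(no output)
```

View pics/top0c.png

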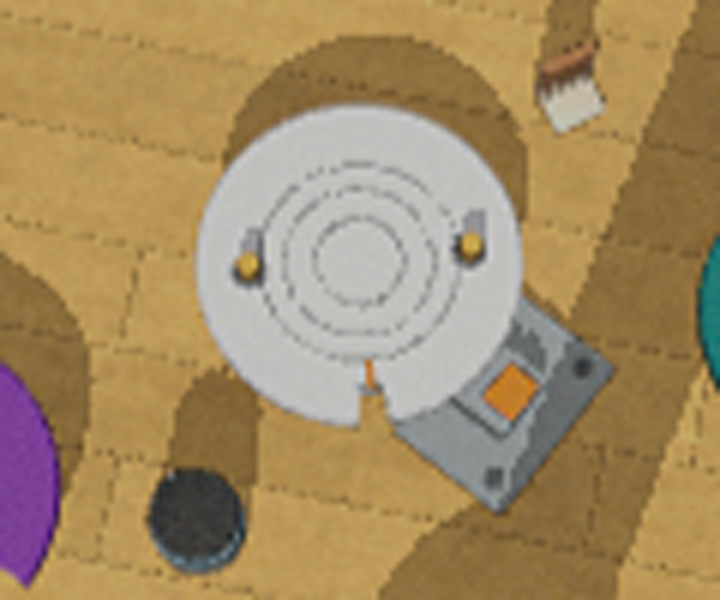

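The crop confirms it: aluminium head with three rings, notch at the bottom and marker at the lower right, so the head needs about +45° (CCW). Next I'll measure from the wrist camera.

```bash
cat > h.py <<'E'
from plant import r, gripper_to, inverse_kinematics, vision, models, telemetry
import numpy as np, cv2
from scipy.spatial.transform import Rotation as R
def quat(yaw): return np.array([0,np.cos(yaw/2),np.sin(yaw/2),0.])
def Rq(q): return R.from_quat(np.r_[q[1:],q[0]]).as_matrix()
def cam(n):
    c=vision.get_calibration(n); return c,np.array(c["position"]),Rq(c["orientation"])
def ray(c,px,z):
    cc,p,M=c; d=M@np.array([(px[0]-cc["cx"])/cc["fx"],(px[1]-cc["cy"])/cc["fy"],1]); return p+d*(z-p[2])/d[2]
def proj(c,P):
    cc,p,M=c; v=M.T@(np.asarray(P)-p); return np.array([cc["fx"]*v[0]/v[2]+cc["cx"],cc["fy"]*v[1]/v[2]+cc["cy"]])
def marks(n,ts):
    for t in ts:
        print(n,t,[([round(float(v),4) for v in d["at"]],round(float(d["score"]),2)) for d in models.mark_of(t,n)])
E
python3 - <<'E'
from h import *
T=Rq(telemetry.current_tool_rot()); c,p,M=cam("wrist")
off=T.T@(p-telemetry.current_ee_pos()); fw=T.T@M[:,2]; print(off,fw)
h=np.array([.535,.122])
for yaw in np.radians([-90,-60,-30,0,30,60,90,120]):
    Q=Rq(quat(yaw)); o=Q@off; f=Q@fw; Z=.25
    hit=o[:2]+f[:2]*((Z+o[2]-.072)/-f[2])
    pos=np.r_[h-hit,Z]; print(np.degrees(yaw),pos,inverse_kinematics(pos,quat(yaw)))
E
```

```text
[ 0.00047513 -0.06963589 -0.15266789] [3.22640662e-04 2.39797677e-01 9.70822832e-01]
-90.0 [0.54704059 0.12258502 0.25      ] [ 9.63331335e-02  2.43884497e-01  1.50125881e+00 -4.44089210e-16
  1.39644934e+00  1.66712946e+00]
-59.99999999999999 [0.54513495 0.12852694 0.25      ] [ 1.07312533e-01  2.43082832e-01  1.50236156e+00 -4.44089210e-16
  1.39614827e+00  1.15451008e+00]
-29.999999999999996 [0.54051365 0.13271997 0.25      ] [ 1.15762727e-01  2.37727800e-01  1.50970357e+00 -4.44089210e-16
  1.39416128e+00  6.39361503e-01]
0.0 [0.53441498 0.13404059 0.25      ] [ 1.19452366e-01  2.29186824e-01  1.52132636e+00 -4.44089210e-16
  1.39107947e+00  1.19452366e-01]
29.999999999999996 [0.52847306 0.13213495 0.25      ] [ 1.17261351e-01  2.19689139e-01  1.53412445e+00 -4.44089210e-16
  1.38777906e+00 -4.06337425e-01]
59.99999999999999 [0.52428003 0.12751365 0.25      ] [ 1.09604558e-01  2.11788640e-01  1.54466827e+00 -4.44089210e-16
  1.38513574e+00 -9.37592993e-01]
90.0 [0.52295941 0.12141498 0.25      ] [ 9.84966314e-02  2.07674635e-01  1.55012188e+00 -4.44089210e-16
  1.38379614e+00 -1.47229970e+00]
119.99999999999999 [0.52486505 0.11547306 0.25      ] [ 8.70575088e-02  2.08511941e-01  1.54901398e+00 -4.44089210e-16
  1.38406673e+00 -2.00733759e+00]
```

```bash
python3 - <<'E'
from h import *
t0=telemetry.current_t()
p=np.array(telemetry.current_ee_pos()); p[2]=.38
r.move_l(p,vel=.3)
q=quat(np.radians(-80))
r.move_to([.47,.13,.30],q)
gripper_to(0.0,20)
print(telemetry.current_t()-t0, telemetry.current_opening())
for i,P in enumerate([[.47,.13,.30],[.49,.20,.27]]):
    if i: r.move_l(P,vel=.15)
    r.hold(.2)
    c=cam("wrist"); im=vision.snapshot("wrist"); cv2.imwrite(f"pics/w{i}.png",im[:,:,::-1])
    marks("wrist",["head_centre","notch","bat_pin_a","drive_stand","drive_pin_tip"])
    for P in ([.535,.122,.072],[.487,.052,.053]): print(proj(c,P))
    np.save(f"c{i}.npy",c,allow_pickle=True) if 0 else None
    import pickle; pickle.dump(c,open(f"c{i}.pkl","wb"))
im=vision.snapshot("top"); cv2.imwrite("pics/top1.png",im[:,:,::-1])
marks("top",["head_centre","notch","bat_pin_a","drive_stand","drive_pin_tip"])
print(telemetry.current_t(),telemetry.current_wrist_force())
E
```

```text
4.5916999999999994 0.00025048605640145736
wrist head_centre [([0.5318, 0.1252, 0.0729], 0.94), ([0.5156, -0.1651, 0.0683], 0.78), ([0.3968, 0.3752, 0.0745], 0.57)]
wrist notch [([0.4526, 0.11, 0.0742], 0.77), ([0.3463, 0.3096, 0.0731], 0.65), ([0.4766, -0.2361, 0.0706], 0.61)]
wrist bat_pin_a [([0.523, 0.1832, 0.0675], 0.71), ([0.4551, -0.1332, 0.0723], 0.62), ([0.3422, 0.408, 0.0733], 0.49), ([0.4401, 0.3346, 0.0715], 0.46), ([0.5418, 0.0571, 0.0729], 0.43)]
wrist drive_stand [([0.4803, 0.0372, 0.0007], 0.64)]
wrist drive_pin_tip [([0.3943, 0.21, -0.0006], 0.6), ([0.4851, 0.0618, 0.0543], 0.58)]
[334.52264647 137.38725038]
[374.71382733 178.66355989]
wrist head_centre [([0.532, 0.1222, 0.0733], 0.73), ([0.3934, 0.3738, 0.0745], 0.65), ([0.5165, -0.1651, 0.0657], 0.57), ([0.6531, -0.002, 0.0012], 0.48)]
wrist notch [([0.4744, -0.2363, 0.0695], 0.89), ([0.4547, 0.1069, 0.0739], 0.87), ([0.346, 0.3111, 0.0729], 0.85), ([0.6444, 0.4444, -0.0029], 0.16)]
wrist bat_pin_a [([0.5406, 0.0539, 0.0708], 0.79), ([0.4389, 0.3357, 0.0715], 0.75), ([0.525, 0.1812, 0.0688], 0.74), ([0.3442, 0.4047, 0.0762], 0.71), ([0.5697, -0.1955, 0.0709], 0.58), ([0.4567, -0.1326, 0.0748], 0.44)]
wrist drive_stand []
wrist drive_pin_tip [([0.4844, 0.0593, 0.0482], 0.92)]
[386.23157297 163.52609893]
[424.24155977 204.79709564]
top head_centre [([0.5104, -0.1601, 0.0739], 0.88), ([0.5333, 0.1218, 0.0685], 0.85)]
top notch [([0.4497, 0.1038, 0.0689], 0.59), ([0.3464, 0.3113, 0.0709], 0.57)]
top bat_pin_a [([0.3476, 0.4142, 0.0726], 0.62), ([0.5419, 0.0558, 0.0722], 0.55), ([0.5702, -0.1905, 0.0707], 0.47), ([0.4546, -0.1351, 0.0734], 0.46), ([0.4474, 0.3313, 0.0737], 0.41)]
top drive_stand [([0.4729, 0.042, 0.0017], 0.61), ([0.2934, -0.2985, 0.0012], 0.4)]
top drive_pin_tip [([0.486, 0.0506, 0.0559], 0.87)]
7.4667 [0.00102755 0.38626049 0.59922974]
```

View pics/w0.png

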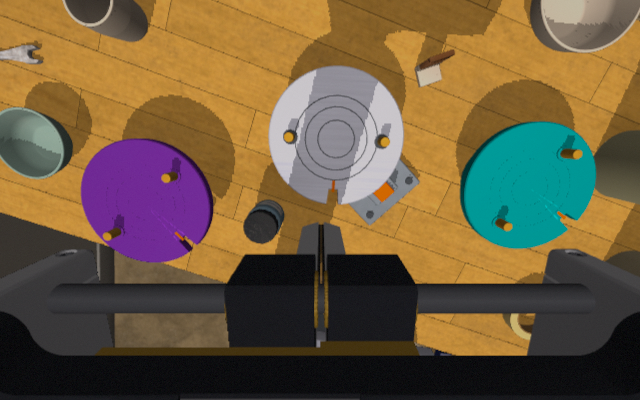

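View pics/w1.png

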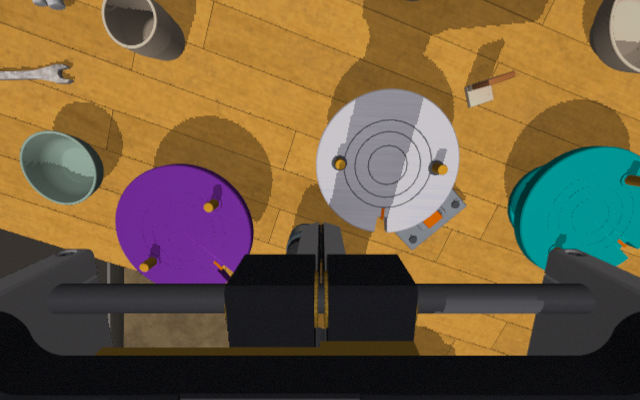

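w0 and w1 both show the grey head, centred near (336,136) and (388,163), with the orange marker at about (384,190) and (432,217). Now for a precise fit.

```bash
cat > fit.py <<'E'
from h import *
from scipy.optimize import least_squares
def rim(im,c,guess,z,rad=.092):
    """fit centre xy: bright-grey mask of head vs projected circle"""
    hsv=cv2.cvtColor(im,cv2.COLOR_BGR2HSV)
    m=((hsv[...,1]<45)&(hsv[...,2]>95)).astype(np.uint8)
    m=cv2.morphologyEx(m,cv2.MORPH_OPEN,np.ones((3,3)))
    g=proj(c,[*guess,z]); 
    m=cv2.morphologyEx(m,cv2.MORPH_CLOSE,np.ones((5,5)))
    n,l,s,ce=cv2.connectedComponentsWithStats(m)
    k=l[int(g[1]),int(g[0])]; 
    cs,_=cv2.findContours((l==k).astype(np.uint8),cv2.RETR_EXTERNAL,cv2.CHAIN_APPROX_NONE)
    pts=max(cs,key=cv2.contourArea)[:,0,:].astype(float)
    W=np.array([ray(c,p,z)[:2] for p in pts])
    f=lambda x: np.hypot(W[:,0]-x[0],W[:,1]-x[1])-x[2]
    s=least_squares(f,[*guess,rad],loss="soft_l1",f_scale=.001)
    return s.x,np.std(f(s.x))
def orange(im,c,guess,z,win=.04):
    hsv=cv2.cvtColor(im,cv2.COLOR_BGR2HSV)
    m=((hsv[...,0]<16)&(hsv[...,0]>3)&(hsv[...,1]>190)&(hsv[...,2]>120))
    ys,xs=np.nonzero(m); P=np.array([ray(c,(x,y),z)[:2] for x,y in zip(xs,ys)])
    k=np.hypot(*(P-guess).T)<win
    return np.array([xs[k].mean(),ys[k].mean()]),k.sum()
E
python3 - <<'E'
from fit import *
import pickle
L=[(cv2.imread("pics/w0.png"),pickle.load(open("c0.pkl","rb"))),(cv2.imread("pics/w1.png"),pickle.load(open("c1.pkl","rb"))),(cv2.imread("pics/top1.png"),cam("top"))]
for im,c in L:
    x,s=rim(im,c,[.533,.122],.072); print("rim",x,s)
    o,n=orange(im,c,[.47,.035],.05); print("orange",o,n,ray(c,o,.05),ray(c,o,.037))
    o,n=orange(im,c,[.465,.11],.072,.022); print("line",o,n,ray(c,o,.072))
E
```

```text
rim [0.53303826 0.11920225 0.09103932] 0.013702235158836932
orange [383.76719577 191.87301587] 189 [0.46945846 0.0336032  0.05      ] [0.46722184 0.03011105 0.037     ]
line [333.05 186.2 ] 20 [0.46883457 0.11163169 0.072     ]
rim [0.53338477 0.12021065 0.09083316] 0.010287040035785943
orange [432.875      219.02083333] 144 [0.46827243 0.03317128 0.05      ] [0.46512481 0.02697684 0.037     ]
line [382.08333333 214.25      ] 24 [0.4683851  0.11204959 0.072     ]
rim [0.47600673 0.11600891 0.11302464] 0.04108188271926326
orange [nan nan] 0 [nan nan nan] [nan nan nan]
line [nan nan] 0 [nan nan nan]fit.py:23: RuntimeWarning: Mean of empty slice.
  return np.array([xs[k].mean(),ys[k].mean()]),k.sum()
  ret = ret.dtype.type(ret / rcount)
```

Head centre is (0.533,0.120), notch at 187.8° and marker at 233.5°, so the head needs about +45.7°. I'll push pin a along its arc and stop a little short.

```bash
cat >> h.py <<'E'
C=np.array([.5332,.1200])
def tip(th,back):
    a=np.radians(th); n=np.array([np.cos(a),np.sin(a)]); t=np.array([-n[1],n[0]])
    return C+.062*n-back*t, quat(np.radians(th-360 if th>180 else th))
E
python3 - <<'E'
from h import *
th=277.7; z=.104
p,q=tip(th,.034)
r.move_l([*p,.16],q,vel=.2)
f0=np.array(telemetry.current_wrist_force())
print("guard down",r.move_l([*p,z],vel=.08,guard=4))
print(telemetry.current_ee_pos(),np.array(telemetry.current_wrist_force())-f0)
p,q=tip(th,.016); print(r.move_l([*p,z],q,vel=.03,guard=6))
for th in np.linspace(277.7,319.5,8):
    p,q=tip(th,.0145)
    g=r.move_l([*p,z],q,vel=.04,guard=6)
    print(round(th,1),g,np.round(np.array(telemetry.current_wrist_force())-f0,2))
    if g: break
print(telemetry.current_t())
im=vision.snapshot("wrist"); cv2.imwrite("pics/w2.png",im[:,:,::-1])
E
```

```text
guard down False
[0.50823943 0.05408762 0.10436767] [ 0.85014918 -0.51048556 -0.52164283]
False
277.7 False [-0.51 -0.8   0.44]
283.7 False [-1.38 -0.5  -0.88]
289.6 False [ 0.06 -1.46 -1.4 ]
295.6 False [-0.3  -0.53 -1.44]
301.6 False [ 0.33 -1.41 -1.13]
307.6 False [ 0.38 -0.15 -0.91]
313.5 False [-0.96 -1.   -0.88]
319.5 False [-0.68 -1.25 -1.41]
12.6
```

View pics/w2.png

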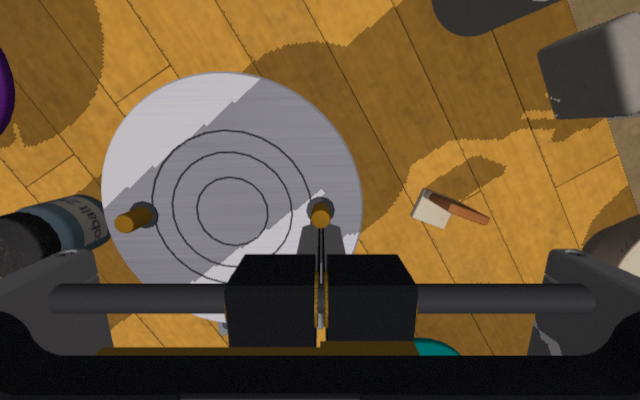

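The fingertip sits behind pin a at (320,215) and the head has turned with it. I'll back off, rise and measure.

```bash
cat >> fit.py <<'E'
def look(tag,z=.072):
    c=cam("wrist"); v=vision.snapshot("wrist"); im=np.ascontiguousarray(v[:,:,::-1]); cv2.imwrite(f"pics/{tag}.png",im)
    x,s=rim(im,c,C,z); print("rim",np.round(x,4),round(s,4))
    marks("wrist",["head_centre","notch","bat_pin_a"])
    o,n=orange(im,c,[.469,.0335],.05,.025); m=ray(c,o,.05)[:2]; print("marker",m,n,np.degrees(np.arctan2(*(m-C)[::-1]))+360,np.degrees(np.arctan2(*(m-x[:2])[::-1]))+360)
    for g in (225,234): 
        a=np.radians(g); o,n=orange(im,c,C+.066*np.array([np.cos(a),np.sin(a)]),z,.016)
        m=ray(c,o,z)[:2]; print("line",m,n,np.degrees(np.arctan2(*(m-C)[::-1]))+360,np.degrees(np.arctan2(*(m-x[:2])[::-1]))+360)
E
python3 - <<'E'
from fit import *
p,q=tip(319.5,.030); r.move_l([*p,.104],vel=.1); r.move_l([*p,.16],vel=.2)
r.move_l([.45,.06,.27],quat(np.radians(-60)),vel=.25); r.hold(.2)
look("w3"); print(telemetry.current_t())
E
```

```text
rim [0.5312 0.1171 0.0926] 0.0142
wrist head_centre [([0.5172, -0.1674, 0.0688], 0.93), ([0.5287, 0.1195, 0.0736], 0.91), ([0.3949, 0.3742, 0.0741], 0.65)]
wrist notch [([0.346, 0.31, 0.0718], 0.76), ([0.4782, -0.2318, 0.0674], 0.71), ([0.4835, 0.0571, 0.0755], 0.64), ([0.5828, 0.0782, 0.0703], 0.61), ([0.4862, 0.0571, 0.0513], 0.31)]
wrist bat_pin_a [([0.3427, 0.4069, 0.0756], 0.91), ([0.5812, 0.08, 0.0714], 0.79), ([0.4393, 0.3347, 0.0732], 0.61), ([0.4537, -0.1339, 0.0742], 0.57), ([0.5715, -0.1971, 0.0714], 0.53), ([0.4838, 0.1612, 0.069], 0.48)]
marker [0.46927724 0.03356444] 262 233.51550695582773 233.4610941294284
line [0.49222261 0.06952435] 13 230.92944789213152 230.6907994112772
line [0.49222261 0.06952435] 13 230.92944789213152 230.6907994112772
14.5667
```

View pics/w3.png

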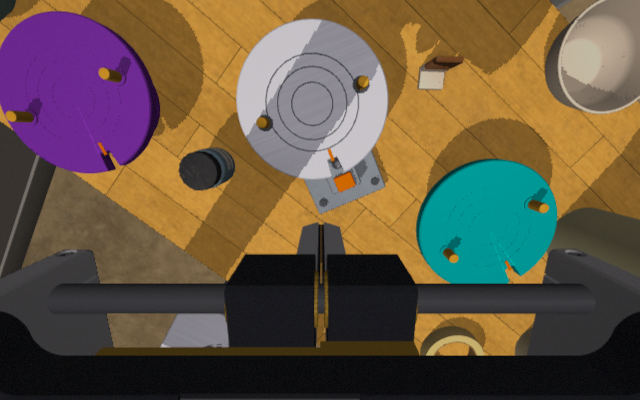

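```bash
python3 - <<'E'
from fit import *
r.move_l([.455,.035,.18],quat(np.radians(-40)),vel=.2); r.hold(.2)
look("w4"); print(telemetry.current_t(), vision.get_calibration("wrist")["position"])
import pickle; pickle.dump(cam("wrist"),open("c4.pkl","wb"))
E
```

```text
rim [0.5196 0.103  0.0932] 0.0108
wrist head_centre [([0.5154, -0.1649, 0.0711], 0.98), ([0.5318, 0.1233, 0.075], 0.8)]
wrist notch [([0.4837, 0.0562, 0.0728], 0.91), ([0.3448, 0.3139, 0.0727], 0.9), ([0.4742, -0.2368, 0.069], 0.74), ([0.7608, -0.1607, 0.0017], 0.26)]
wrist bat_pin_a [([0.4545, -0.1338, 0.0758], 0.71), ([0.5819, 0.0797, 0.0691], 0.69), ([0.4849, 0.1613, 0.0715], 0.69)]
marker [0.46926056 0.03392211] 428 233.39469867698313 233.94490633718837
line [0.49088213 0.06722056] 10 231.2778161063946 231.30017386180276
line [0.49088213 0.06722056] 10 231.2778161063946 231.30017386180276
15.5833 [0.50018253 0.08784842 0.33327162]
```

View pics/w4.png

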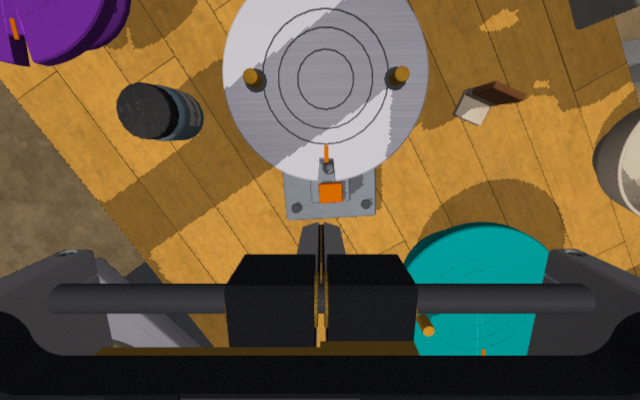

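```bash
python3 - <<'E'
from fit import *
import pickle
im=cv2.imread("pics/w4.png"); c=pickle.load(open("c4.pkl","rb"))
cv2.imwrite("pics/w4c.png",cv2.resize(im[130:220,270:390],None,fx=6,fy=6,interpolation=cv2.INTER_NEAREST))
g=cv2.cvtColor(im,cv2.COLOR_BGR2GRAY)
# inner rings: ray-trace to plane, polar dark search
for r0 in (.025,.038,.055):
    for rr in [r0]:
        pts=[]
        for a in np.radians(np.arange(0,360,3)):
            n=np.array([np.cos(a),np.sin(a)])
            rs=np.arange(rr-.008,rr+.008,.0004)
            v=[g[tuple(np.round(proj(c,[*(C+s*n),.072])[::-1]).astype(int))] if True else 0 for s in rs]
            k=int(np.argmin(v))
            if min(v)<np.median(v)-25: pts.append(C+rs[k]*n)
        pts=np.array(pts)
        if len(pts)<20: print(r0,len(pts)); continue
        s=least_squares(lambda x:np.hypot(*(pts-x[:2]).T)-x[2],[*C,rr],loss="soft_l1",f_scale=.0007); print(r0,len(pts),s.x)
E
```

```text
0.025 120 [0.53242092 0.11975409 0.02434234]
0.038 118 [0.53240143 0.11979881 0.04119559]
0.055 114 [0.53241704 0.11986714 0.05520305]
```

View pics/w4c.png

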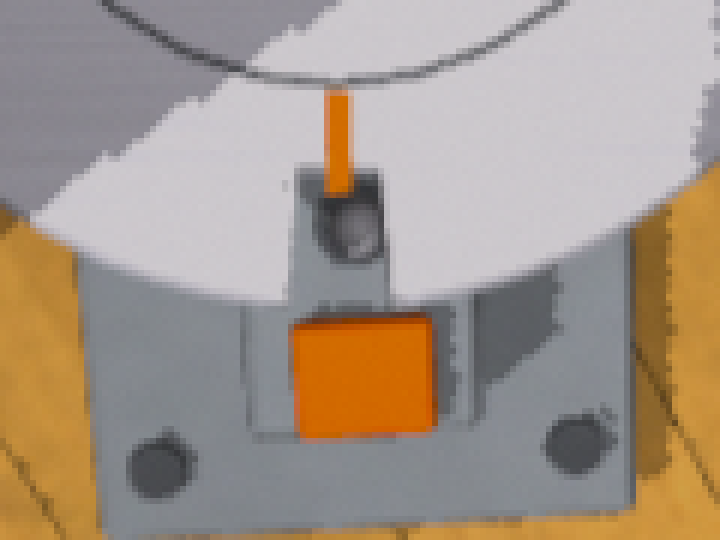

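The crop shows the drive pin inside the notch at (329,167), slightly to the right (CCW) of the notch middle, with the line at (326.5,153). I'll compute the remaining angle.

```bash
python3 - <<'E'
from fit import *
import pickle
c=pickle.load(open("c4.pkl","rb")); C=np.array([.5324,.1198])
def ang(px,z):
    m=ray(c,px,z)[:2]-C; return round(np.degrees(np.arctan2(m[1],m[0]))+360,2),round(np.hypot(*m),4)
f=lambda x,y:(270+(x-2.5)/6,130+(y-2.5)/6)
print("line top/bot",ang(f(337,95),.072),ang(f(340,190),.072))
print("notch inner corners",ang(f(298,172),.072),ang(f(382,172),.072),"outer",ang(f(288,300),.072),ang(f(391,303),.072))
for z in (.048,.053): print("pin",z,ang(f(353,220),z))
for z in (.044,.05,.056): print("marker",z,ang(f(365,380),z))
# block edges / stand symmetric bolts
print("bolts mid",ang(f(368,455),.014))
E
```

```text
line top/bot (np.float64(230.82), np.float64(0.0572)) (np.float64(231.08), np.float64(0.0719))
notch inner corners (np.float64(225.65), np.float64(0.0693)) (np.float64(236.55), np.float64(0.0696)) outer (np.float64(225.6), np.float64(0.0897)) (np.float64(236.1), np.float64(0.0904))
pin 0.048 (np.float64(232.97), np.float64(0.0796))
pin 0.053 (np.float64(232.89), np.float64(0.079))
marker 0.044 (np.float64(233.47), np.float64(0.1089))
marker 0.05 (np.float64(233.39), np.float64(0.1075))
marker 0.056 (np.float64(233.31), np.float64(0.1062))
bolts mid (np.float64(233.69), np.float64(0.1309))
```

The remaining turn is about +2.4°. I'll push the same way up to command angle 321.9, then check again.

```bash
python3 - <<'E'
from fit import *
import pickle
p,q=tip(319.5,.030)
r.move_l([*p,.16],q,vel=.25); print(r.move_l([*p,.104],vel=.1,guard=5))
p2,q2=tip(318.5,.0165); print(r.move_l([*p2,.104],q2,vel=.06,guard=6))
for th in (320.5,321.9):
    p2,q2=tip(th,.0145); print(r.move_l([*p2,.104],q2,vel=.03,guard=6))
r.hold(.2)
p,q=tip(321.9,.030); r.move_l([*p,.104],vel=.1); r.move_l([*p,.16],vel=.2)
r.move_l([.455,.035,.18],quat(np.radians(-40)),vel=.2); r.hold(.3)
c=cam("wrist"); pickle.dump(c,open("c5.pkl","wb"))
im=vision.snapshot("wrist")[:,:,::-1]; cv2.imwrite("pics/w5.png",im)
cv2.imwrite("pics/w5c.png",cv2.resize(im[130:220,270:390],None,fx=6,fy=6,interpolation=cv2.INTER_NEAREST))
print(telemetry.current_t())
E
```

```text
False
False
False
False
19.7917
```

View pics/w5c.png

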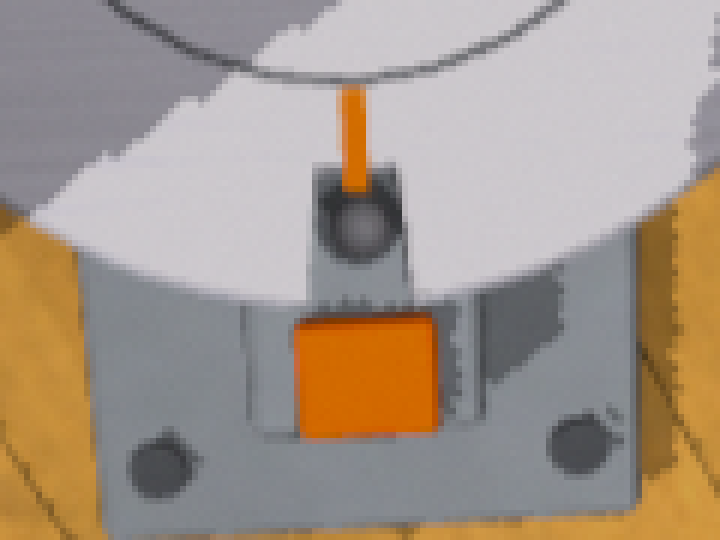

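The pin now stands in the middle of the notch (crop (360,222) against a notch middle of 358). I'll check the angle numerically, then press at the centre.

```bash
python3 - <<'E'
from fit import *
import pickle
c=pickle.load(open("c5.pkl","rb")); C=np.array([.5324,.1198])
def ang(px,z):
    m=ray(c,px,z)[:2]-C; return round(np.degrees(np.arctan2(m[1],m[0]))+360,2),round(np.hypot(*m),4)
f=lambda x,y:(270+(x-2.5)/6,130+(y-2.5)/6)
print(ang(f(353,95),.072),ang(f(356,188),.072),"corners",ang(f(314,170),.072),ang(f(398,168),.072),"outer",ang(f(307,300),.072),ang(f(411,300),.072))
print("pin",ang(f(359,222),.05),"marker",ang(f(367,380),.05))
E
```

```text
(np.float64(233.47), np.float64(0.0571)) (np.float64(233.23), np.float64(0.0715)) corners (np.float64(227.86), np.float64(0.0686)) (np.float64(238.8), np.float64(0.0691)) outer (np.float64(227.65), np.float64(0.0892)) (np.float64(238.25), np.float64(0.0901))
pin (np.float64(233.77), np.float64(0.0796)) marker (np.float64(233.65), np.float64(0.1072))
```

```bash
python3 - <<'E'
from fit import *
import pickle
C=np.array([.5324,.1198])
q=quat(np.radians(-40))
r.move_l([.47,.06,.18],q,vel=.2); r.move_l([*C,.16],q,vel=.2); r.move_l([*C,.106],vel=.1)
r.hold(.2); f0=np.array(telemetry.current_wrist_force())
print("contact",r.move_l([*C,.090],vel=.02,guard=25),telemetry.current_ee_pos(),np.array(telemetry.current_wrist_force())-f0)
print("home",r.move_l([*C,.079],vel=.015,guard=25),telemetry.current_ee_pos(),np.array(telemetry.current_wrist_force())-f0)
r.hold(.3);print(telemetry.current_ee_pos(),np.array(telemetry.current_wrist_force())-f0,telemetry.current_t())
E
```

```text
contact False [0.53243728 0.11983779 0.09026393] [-0.77805061  0.34665414  5.05022074]
home True [0.53244418 0.11982158 0.08317207] [ 0.65179811 -0.60474427  6.46822874]
[0.53243079 0.11981724 0.08317983] [-0.40371159 -0.06263853  5.73305047] 23.4667
```

```bash
python3 - <<'E'
from fit import *
import pickle
C=np.array([.5324,.1198])
print("home",r.move_l([*C,.078],vel=.012,guard=32),telemetry.current_ee_pos(),telemetry.current_wrist_force())
r.hold(.2)
r.move_l([*C,.18],vel=.1)
r.move_l([.455,.035,.18],quat(np.radians(-40)),vel=.2); r.hold(.3)
c=cam("wrist"); pickle.dump(c,open("c6.pkl","wb"))
im=vision.snapshot("wrist")[:,:,::-1]; cv2.imwrite("pics/w6.png",im)
cv2.imwrite("pics/w6c.png",cv2.resize(im[130:220,270:390],None,fx=6,fy=6,interpolation=cv2.INTER_NEAREST))
g=cv2.cvtColor(np.ascontiguousarray(im),cv2.COLOR_BGR2GRAY)
# apparent ring radii (before: .02434 .04120 .05520 at z=.072) for candidate heights
for z in (.072,.067,.058):
  out=[]
  for rr in (.0243,.0412,.0552):
    pts=[]
    for a in np.radians(np.arange(0,360,3)):
        n=np.array([np.cos(a),np.sin(a)]); rs=np.arange(rr-.006,rr+.006,.0003)
        v=[g[tuple(np.round(proj(c,[*(C+s*n),z])[::-1]).astype(int))] for s in rs]
        k=int(np.argmin(v))
        if min(v)<np.median(v)-25: pts.append(C+rs[k]*n)
    pts=np.array(pts)
    out.append(np.round(least_squares(lambda x:np.hypot(*(pts-x[:2]).T)-x[2],[*C,rr],loss="soft_l1",f_scale=.0007).x,4))
  print(z,out)
marks("wrist",["head_centre","notch","bat_pin_a"])
print(telemetry.current_t())
E
```

```text
home True [0.53241775 0.11985175 0.08316067] [-0.84047891 -0.13607951  6.65271156]
0.072 [array([0.5316, 0.1183, 0.0231]), array([0.5316, 0.1183, 0.0392]), array([0.5316, 0.1183, 0.0524])]
0.067 [array([0.5322, 0.119 , 0.0236]), array([0.5322, 0.1189, 0.0399]), array([0.5323, 0.1188, 0.0534])]
0.058 [array([0.5333, 0.1199, 0.0244]), array([0.5333, 0.1199, 0.0413]), array([0.5334, 0.1198, 0.0552])]
wrist head_centre [([0.5157, -0.1639, 0.0691], 0.88), ([0.5318, 0.1235, 0.0581], 0.72)]
wrist notch [([0.4745, -0.2374, 0.068], 0.93), ([0.3442, 0.309, 0.0726], 0.76), ([0.4865, 0.0583, 0.0607], 0.57)]
wrist bat_pin_a [([0.4576, -0.1311, 0.0742], 0.84), ([0.5833, 0.083, 0.0554], 0.71), ([0.482, 0.1602, 0.0575], 0.57)]
26.3917
```

View pics/w6c.png

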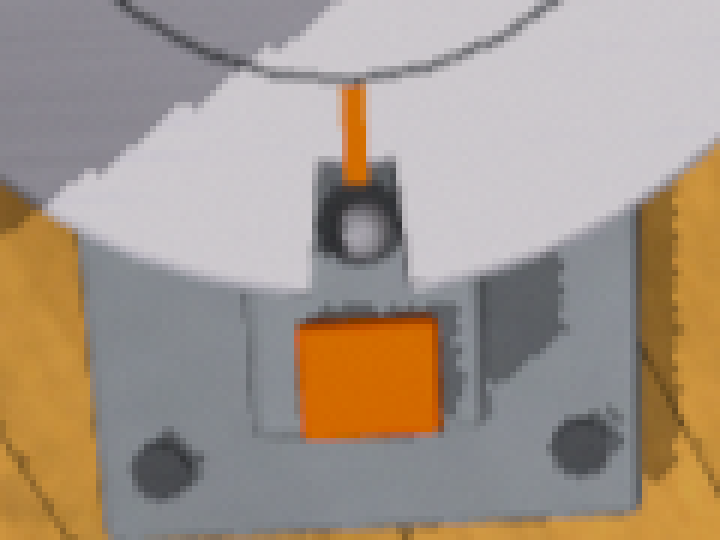

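View pics/w6.png

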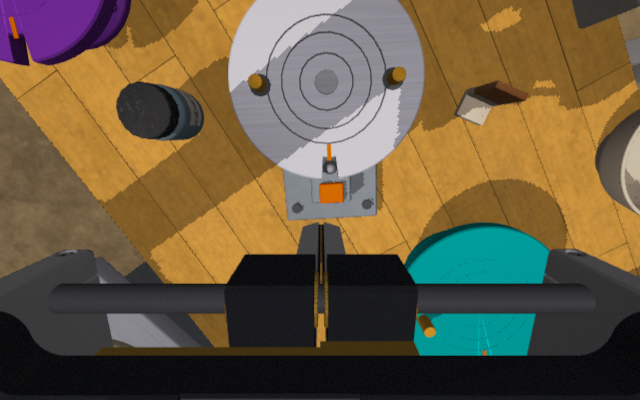

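```bash
python3 - <<'E'
from fit import *
r.move_l([.44,.02,.30],vel=.2); r.hold(.3); r.sign_off(); print(telemetry.current_t())
E
```

```text
the job is handed in; nothing more can be done
the job is handed in; nothing more can be done
```

The wheel head is turned to the drive pin and pressed fully home. I handed the job in about 27 s into the 58 s allowed; it gives no verdict.

- **Turning:** I pushed the aluminium head round with the closed fingertip against bat pin a, about 45° counter-clockwise. I stopped short, measured, and nudged it the last 2.4°. Readings at the end of each push segment showed about 2 N at most, and the 6 N guard never tripped.
- **Alignment before pressing:** the notch stood at 233.3° against the marker at about 233.6°, well inside the pin's 0.04 rad tolerance.
- **Pressing:** I pressed straight down at the centre. The tip stopped solidly at 58.2 mm over the table on both presses (25 and 32 N guards).
- **Last picture:** the three rings match a top face at 58 mm, 14 mm lower than before. The drive pin stands in the middle of the notch. The stand, the jar and the tile look unmoved. The arm then backed away clear of everything.

No final check failed, but three were rough:
- **Rim fits:** the circle fits to the head's rim scattered by several millimetres, so I used the ring fits instead. The rings agreed with each other to about 0.1 mm.
- **Network points:** the networks were a few millimetres off, as stated.
- **Other objects:** I did not measure the bowls, the beaker and the tape after the move.

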